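# Shut the window of the parts box and click its latch home

### The arm

A 6-joint arm with a two-finger parallel gripper is mounted at the origin on the work surface. World frame = base frame: x ahead of the robot, y to its left, z up, the work surface at z = 0. Lengths are in m, angles in degrees, forces in N, time in s.
With the tool pointing down it reaches from about 0.35 to 0.875 m from the base axis. Payload 4.2 kg.
Tool frame: the origin (TCP) lies midway between the tips of the shut fingers; the grasp point (between the pads) lies 19 mm behind it; z points along the fingers, y is the line along which they close (so a half turn about z gives the same grasp; the last joint's range is limited). The gripper opens to 85 mm and grips with 20 to 120 N. Pads are 22 mm wide; open, the fingers measure 114 mm over their backs; the gripper's body (76 mm by 85 mm) begins 54 mm behind the grasp point. The pads swing forward as they close: fully open they stand 13 mm farther back than shut.
Start: joints at [-54.11, 22.042, 0.453, 0, -68.411, -14.817], TCP at [0.225, -0.583, 0.231] pointing down, gripper open.
Joint ranges: [-179.83, 179.83], [-69.29, 118.12], [-61.27, 80.66], [-181.25, 117.63], [-171.15, -9.14], [-177.46, 177.46]. Speed limits (degrees/s): [159.86, 159.86, 180, 180, 180, 180].

### API

Orientations are given as a 3x3 rotation matrix whose columns are the frame's x, y, z axes.
In Python, from workcell import arm gives the robot as it stands. The module is installed in compiled form; this text tells all that it offers.
- The arm moves only by the shell command python3 -m crank 'ROWS' [FORCE]. ROWS is JSON, a list of rows, each a list of 3 entries, a list of its own where there are three numbers: the finger opening in cm, from 0 to 8.54, then the shift along the world's x, y, z in cm, then the turn about the world's z in rad. A call has 1 to 20 rows; each row is the pose to reach, as a shift and turn from the pose commanded when the call began; what a row does not reach only later rows make up. A row lasts 1/8 s, in which the tool goes at most 62.5 mm and 10.7 degrees, less where a joint would pass 70% of its speed; a pose out of reach is approached as far as the arm can. A call with a gripper value outside its range is refused whole. The fingers move at their own pace and stop on an object; FORCE is the grip in N (left out, the last holds). Time passes only in rows, so rows that repeat a pose let the fingers close. It gives the time, the measured TCP pose, the force, the opening and the grip force at its end, in the units of the state.
- arm.observe(): the state, without advancing time (a new reading comes with each control period).
- arm.capture(name): name is "side" or "top" or "wrist"; returns the picture (384x512x3 uint8, red, green, blue); there is no depth.
- arm.camera_info(name): a dict with "fovy" (degrees; the focal length in pixels is half the picture's height over the tangent of half this angle, whatever the lens; pixels are square), "cx", "cy" (the principal point, pixels), "D" ([k1, k2, p1, p2, k3] as OpenCV has them; the pictures are not rectified), "position" and "rotation" of the camera in the world; the wrist camera has in their place "T_tool_cam" (4x4, takes a point from camera to tool coordinates, whose origin is the TCP and whose axes are the flange's). Camera axes: x right, y up, looking along -z (the intrinsics and any distortion apply to the point x, -y, -z); pixel columns grow to the right and rows downward; lengths in m; the calibration is good to about 2 mm. A picture is of the moment at which its call begins: read the wrist's pose just before it. camera_info takes no time and is no camera call.
- arm.hand_in(): hands the job in; it is judged then, once.
The state is a dict: "time_s": time; "joints": joint angles; "qd": joint speeds; "effort": joint torques, N m; "position": TCP position; "ee_rot": TCP orientation; "force": force on the tool from outside, world axes, zero at the start; "ft_torque": the same for the moment, N m; "opening": finger opening in m; "grip_force": force on a finger pad.
Only numpy, scipy, OpenCV 4.12 (cv2) and the standard library are available. Lean on these libraries where they do the work, as an engineer would, in place of code of your own. Each camera call takes 0.05 s, during which the arm holds its last target. There are 200 camera calls.

### The job

Close the plywood parts box so that it can be carried: slide its clear window fully shut along its track, then swing the steel latch over from where it leans back and press its free end down until it clicks fully home under the sprung roller of the keeper on the window, whose height differs each time. Push and press gently, feeling for the stops instead of ramming them, and leave the jar, the screwdriver and the two riser pads where they are.

Things in the scene. Friction and masses are not known exactly. Their poses are not given: they have to be found in the camera images.
- parts_box: plywood box fixed on the bamboo board, 130 (x) x 200 (y) x 83 mm (z), origin under the centre of its bottom (on the board's top, 18 mm above the table). Its window slides along the box's y axis in two aluminium rails on the top; the latch is hinged on the top of its -y end and swings in the box's y-z plane (x = 0).
- window (a joint): clear window in an aluminium frame (182 mm along y, 112 mm wide, its top 79 mm above the box's underside). Value: metres open; 0 is fully shut against its stop, up to 0.1 open to the box's +y. About 2 N of friction; it stays where it is left.
- window_pull (a point): top centre of the aluminium pull rib that stands on the window's +y edge: rib 80 mm long (along box x), 10 mm thick (along y), 21 mm high above the window; its +y face is flush with the window's +y edge, 5 mm from this point. Top of the rib 100 mm above the box's underside; with the window shut this point is at (0, 95, 100) mm in the box's frame.
- latch (a joint): steel latch bar, 24 mm wide, 5 mm thick, 135 mm from hinge to free end. Value: radians open; 0 is level along the box's +y above the window, pi/2 upright, more leans back past the box's -y end. Home lies between 0 and 0.21, as the keeper is set. Stiff hinge: it stays where it is left. An 18 mm barbed tooth under it, 110 mm from the hinge, snaps under the sprung roller.
- keeper_foot (a point): point on the window's top face right below the roller of the keeper, 106 mm from the hinge (along y) when the window is shut. The keeper (43 mm wide, on two clamped stems) is set to a different height each time, which is not measured: its roller, 9 mm thick, is centred 15 to 38 mm above this point. If the window is not shut, the tooth misses it.
- catch (a joint): sprung steel roller in the keeper, along box x. Value: metres it is pressed in (towards box -y): 0 when free, about 0.004 as the tooth passes, 0.001 to 0.0026 with the latch clicked home. The tooth meets it 0.12 rad above home; clicking home takes 5 to 10 N at the latch's free end, then the latch's cross pin lands hard on the keeper.
- latch_tab (a point): middle of the press tab at the latch's free end, on the bar's upper face (its back when it leans open), 125 mm from the hinge; the bar ends 10 mm farther out. With the latch level (0 rad) it is at (0, 35, 106.5) mm in the box's frame.
- latch_hinge (a point): hinge axis of the latch (along box x), at (0, -90, 104) mm in the box's frame; two steel cheeks rise to 110 mm beside it (33 mm apart).
- jar: glass spice jar with a black twist cap, 48 mm across, 95 mm high, standing on the board; origin under its centre. Leave alone.
- screwdriver: grey plastic-handled screwdriver lying on the board, 170 mm long along its x. Leave alone.
- riser_a: aluminium riser pad lying flat, 78 x 55 x 10 mm, origin under its centre. Leave alone.
- riser_b: the other riser pad, of the same size. Leave alone.

How it is judged:
By the outcome, as a careful person would: the job done as asked, in the order asked, and still so for the second after the job is handed in, with the robot touching nothing.
It also fails if it takes over 58 s, if anything falls off the work surface, if the arm or the gripper's body presses on something with over 40 N, if the wrist force passes 120 N, or if a joint passes its speed limit or range.

## Working session

There is one attempt and no reset: what is moved stays moved. The work goes in short steps, Python scripts to look and compute and a shell command to move; the robot and the scene stay as the last step left them, time stands still between calls to the robot, and variables do not carry over. Pictures are saved under pics/ and viewed, at most 10 in all, crops included, and the job is handed in when it is done.

```bash
mkdir -p pics; python3 - <<'E'
from workcell import arm
import cv2,numpy as np
s=arm.observe();print({k:np.round(v,4).tolist() for k,v in s.items()})
for n in ["side","top","wrist"]:
    print(n,arm.camera_info(n))
    if n!="wrist":
        cv2.imwrite(f"pics/{n}0.png",arm.capture(n)[:,:,::-1])
E
```

```text
{'time_s': 0.0, 'joints': [-54.1076, 22.0901, 0.3799, -0.0281, -68.4118, -14.8154], 'qd': [0.0697, -0.0497, 0.0394, -0.033, -0.0248, 0.0732], 'effort': [-0.0003, -39.2289, 18.84, 4.1861, -0.0046, -0.0], 'position': [0.2246, -0.5826, 0.2302], 'ee_rot': [[-0.9332, -0.3595, -0.0009], [-0.3595, 0.9332, 0.002], [0.0001, 0.0022, -1.0]], 'force': [-0.0375, 0.1512, 0.9331], 'ft_torque': [0.037, 0.0191, -0.0451], 'grip_force': 0.0, 'opening': 0.0854}
side {'fovy': 57.12430876572591, 'cx': 252.0790396558753, 'cy': 190.19838297874307, 'D': array([-0.09739137,  0.        ,  0.        ,  0.        ,  0.        ]), 'position': array([0.41934553, 0.55659302, 0.6748705 ]), 'rotation': array([[-0.99435151,  0.08744393, -0.06015512],
       [-0.10494953, -0.72551122,  0.68016105],
       [ 0.01583275,  0.68263242,  0.73059038]])}
top {'fovy': 46.548243724874915, 'cx': 260.5489706034937, 'cy': 187.63323973754447, 'D': array([0.03812983, 0.        , 0.        , 0.        , 0.        ]), 'position': array([3.70375030e-01, 9.79847888e-04, 1.08562616e+00]), 'rotation': array([[ 0.02359588,  0.99362842, -0.11020794],
       [-0.9996609 ,  0.02466517,  0.00834906],
       [ 0.01101416,  0.10997357,  0.99387348]])}
wrist {'fovy': 68.39966770319421, 'cx': 253.10027695300457, 'cy': 188.3346043144837, 'D': array([-0.07190006,  0.        ,  0.        ,  0.        ,  0.        ]), 'T_tool_cam': array([[ 6.42766421e-04,  9.63970524e-01,  2.66008300e-01,
         6.73408829e-02],
       [ 9.99999566e-01, -4.40287597e-04, -8.20808514e-04,
        -9.77197579e-05],
       [-6.74115059e-04,  2.66008712e-01, -9.63970389e-01,
        -1.41650518e-01],
       [ 0.00000000e+00,  0.00000000e+00,  0.00000000e+00,
         1.00000000e+00]])}
```

View pics/side0.png

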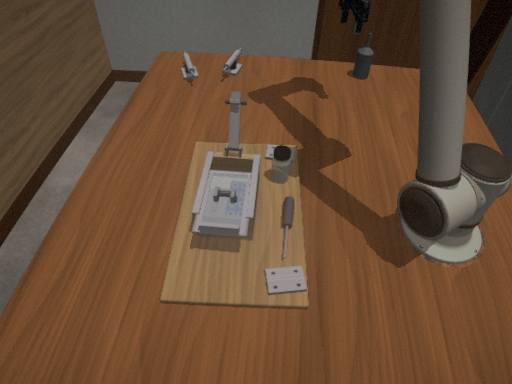

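View pics/top0.png

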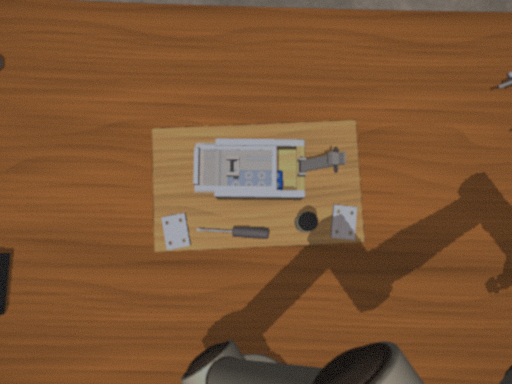

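The side view shows the box at about (228,195), with the latch leaning back to (235,95), the keeper at (226,193) and the jar at (282,160). In the top view the box is at about (250,168), with the window edge at x≈195, the keeper at (232,166), and the latch running from (300,166) to (343,158). I'll zoom in to get precise pixels.

```bash
python3 - <<'E'
import cv2,numpy as np
a=cv2.imread("pics/top0.png")[125:215,180:360]; b=cv2.imread("pics/side0.png")[85:245,180:310]
cv2.imwrite("pics/topz.png",cv2.resize(a,None,fx=4.4,fy=4.4,interpolation=cv2.INTER_CUBIC))
cv2.imwrite("pics/sidez.png",cv2.resize(b,None,fx=3.75,fy=3.75,interpolation=cv2.INTER_CUBIC))
E
```

```text
(no output)
```

View pics/topz.png

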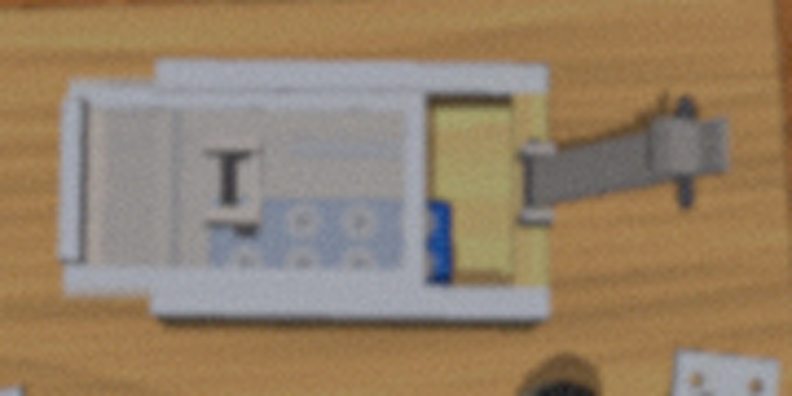

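View pics/sidez.png

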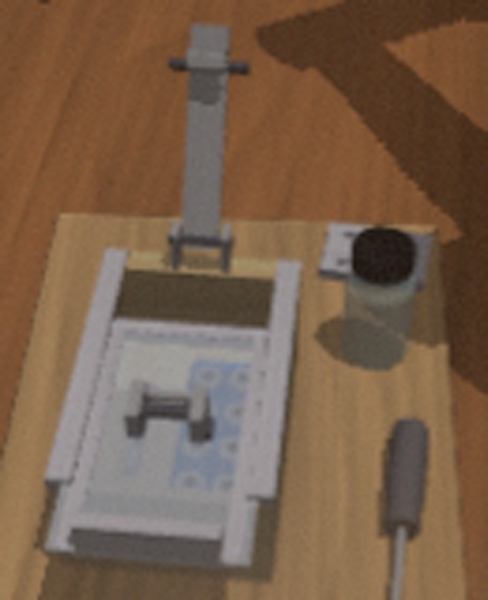

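Rail corners in the top zoom are at about (155,60), (548,65), (548,318) and (152,318). The rib top is at about (72,178), the bar end at (726,145), the cross pin at (686,150) and the keeper roller at (233,180). In the side zoom the bar end is at (209,27), the pin at (208,67), the rib top line runs (75,532)–(222,545), and the keeper tops are at (137,388) and (197,392).

```bash
cat > h.py <<'E'
import cv2,numpy as np
from workcell import arm
def ray(n,px):
    c=arm.camera_info(n);f=192/np.tan(np.radians(c["fovy"]/2))
    K=np.array([[f,0,c["cx"]],[0,f,c["cy"]],[0,0,1]])
    u=cv2.undistortPoints(np.array([[px]],float),K,c["D"])[0,0]
    return c["position"],c["rotation"]@np.array([u[0],-u[1],-1])
def onz(n,px,z):
    p,d=ray(n,px);return p+d*(z-p[2])/d[2]
def tri(a,b):
    (p,d),(q,e)=ray("top",a),ray("side",b)
    t=np.linalg.lstsq(np.c_[d,-e],q-p,rcond=None)[0]
    x,y=p+t[0]*d,q+t[1]*e;return (x+y)/2,np.linalg.norm(x-y)
T=lambda u,v:(180-.5+(u+.5)/4.4,125-.5+(v+.5)/4.4)
S=lambda u,v:(180-.5+(u+.5)/3.75,85-.5+(v+.5)/3.75)
E
python3 - <<'E'
from h import *
np.set_printoptions(precision=4,suppress=True)
C=np.array([onz("top",T(*p),.101) for p in [(155,60),(548,65),(548,318),(152,318)]])
print(C); ctr=C.mean(0);print("ctr",ctr, "yaxis",(C[0]+C[3]-C[1]-C[2])/2,)
C2=np.array([onz("side",S(*p),.101) for p in [(47,478),(105,250),(300,263),(275,497)]]);print("side",C2,C2.mean(0))
print("rib",onz("top",T(72,178),.118), [onz("side",S(*p),.118) for p in [(75,530),(222,540)]])
print("end",tri(T(727,145),S(209,26)))
print("pin",tri(T(686,150),S(208,67)))
print("hinge",onz("top",T(536,182),.122))
print("keeper",tri(T(233,150),S(200,390)),tri(T(233,212),S(137,388)),tri(T(233,150),S(137,388)),tri(T(233,212),S(200,390)))
E
```

```text
[[ 0.5884  0.0978  0.101 ]
 [ 0.591  -0.1027  0.101 ]
 [ 0.4613 -0.1044  0.101 ]
 [ 0.4564  0.0948  0.101 ]]
ctr [ 0.5243 -0.0036  0.101 ] yaxis [-0.0038  0.1998  0.    ]
side [[ 0.5852  0.1001  0.101 ]
 [ 0.5901 -0.0959  0.101 ]
 [ 0.4607 -0.0986  0.101 ]
 [ 0.4567  0.0984  0.101 ]] [0.5231 0.001  0.101 ]
rib [0.5238 0.1353 0.118 ] [array([0.5579, 0.1466, 0.118 ]), array([0.4802, 0.1439, 0.118 ])]
end (array([ 0.5282, -0.1685,  0.2306]), np.float64(0.0003965214659996179))
pin (array([ 0.5282, -0.1541,  0.2099]), np.float64(0.0016861984021680342))
hinge [ 0.527  -0.0953  0.122 ]
keeper (array([0.52  , 0.0547, 0.1385]), np.float64(0.03236093047672683)) (array([0.5233, 0.0555, 0.1323]), np.float64(0.0329046073344121)) (array([0.5387, 0.055 , 0.1327]), np.float64(0.002514439366174364)) (array([0.5053, 0.0539, 0.1346]), np.float64(0.0021716442121057318))
```

Box centre is about (0.524, −0.0015) with a yaw of about 1.2°. The window is about 44 mm open and the latch is at about 2.19 rad. I'll go to a point above the +y side of the rib with the fingers shut and turned 1.24 rad.

```bash
python3 -m crank '[[0,[0,0,2],0],[0,[0.5,1,4],0.06],[0,[1.5,4,7],0.14],[0,[3,8,7],0.22],[0,[5,13,7],0.3],[0,[7,18,7],0.4],[0,[9,23,7],0.5],[0,[11,28,7],0.6],[0,[13,33,7],0.7],[0,[15,38,7],0.8],[0,[17,43,7],0.9],[0,[19,48,7],1.0],[0,[21,53,7],1.1],[0,[23,58,7],1.2],[0,[25,63,7],1.24],[0,[27,68,7],1.24],[0,[28.5,72,7],1.24],[0,[29.3,74,7],1.24],[0,[29.7,75.3,7],1.24],[0,[29.7,75.3,7],1.24]]'; python3 -c "
from workcell import arm;print(arm.observe()['ee_rot'])"
```

```text
time_s: 2.6
position: [0.5216, 0.1697, 0.301]
ee_rot: [[0.037, -0.999, -0.001], [-0.999, -0.037, -0.0], [0.0, 0.001, -1.0]]
force: [-0.4, -0.4, 0.2]
opening: -0.0001
grip_force: 0.0
[[ 3.70844043e-02 -9.99311900e-01 -6.87543630e-04]
 [-9.99312067e-01 -3.70841356e-02 -3.99587066e-04]
 [ 3.73815149e-04  7.01889094e-04 -9.99999684e-01]]
```

```bash
python3 -m crank '[[0,[0,0,-2],0],[0,[0,0,-5],0],[0,[0,0,-8],0],[0,[0,0,-11],0],[0,[0,0,-14],0],[0,[0,0,-16.5],0],[0,[0,0,-18.5],0],[0,[0,0,-19.5],0],[0,[0,0,-19.5],0]]' && python3 -m crank '[[0,[0,-0.5,0],0],[0,[0,-1,0],0],[0,[0,-1.5,0],0],[0,[0,-2,0],0],[0,[0,-2.5,0],0],[0,[0,-2.5,0],0]]'
```

```text
time_s: 3.72
position: [0.5216, 0.1691, 0.1063]
ee_rot: [[0.036, -0.999, -0.001], [-0.999, -0.036, -0.0], [0.0, 0.001, -1.0]]
force: [-0.4, -0.0, -0.1]
opening: 0.0006
grip_force: 0.0
time_s: 4.47
position: [0.5218, 0.1445, 0.1064]
ee_rot: [[0.037, -0.999, 0.0], [-0.999, -0.037, -0.0], [0.0, -0.0, -1.0]]
force: [0.3, 0.3, 0.2]
opening: 0.0002
grip_force: 0.1
```

```bash
python3 -m crank '[[0,[0,-0.4,0],0],[0,[0,-0.8,0],0],[0,[0,-1.2,0],0],[0,[0,-1.6,0],0],[0,[0,-2,0],0],[0,[0,-2.3,0],0]]' && python3 -m crank '[[0,[0,-0.2,0],0],[0,[0,-0.4,0],0],[0,[0,-0.6,0],0],[0,[0,-0.8,0],0]]'
```

```text
time_s: 5.22
position: [0.5221, 0.1217, 0.1064]
ee_rot: [[0.037, -0.999, 0.001], [-0.999, -0.037, 0.0], [-0.0, -0.001, -1.0]]
force: [1.0, 2.5, 0.3]
opening: 0.0
grip_force: 1.1
time_s: 5.72
position: [0.5218, 0.1138, 0.1063]
ee_rot: [[0.037, -0.999, 0.0], [-0.999, -0.037, 0.0], [-0.0, -0.0, -1.0]]
force: [0.9, 2.6, 0.1]
opening: 0.0003
grip_force: 1.0
```

Pushing at 2.6 N of friction. Now I'll creep forward to feel for the stop.

```bash
for i in 1; do python3 -m crank '[[0,[0,-0.1,0],0],[0,[0,-0.2,0],0]]'|grep -E "pos|force: \["; done; python3 -m crank '[[0,[0,-0.1,0],0],[0,[0,-0.2,0],0]]'|grep -E "pos|force: \["
```

```text
position: [0.5217, 0.1118, 0.1063]
force: [1.3, 1.9, 0.1]
position: [0.5218, 0.1098, 0.1063]
force: [1.3, 1.8, -0.5]
```

```bash
python3 -m crank '[[0,[0,-0.1,0],0],[0,[0,-0.15,0],0]]'|grep -E "pos|force: \["
```

```text
position: [0.5217, 0.1083, 0.1063]
force: [1.5, 2.2, -0.2]
```

```bash
python3 -m crank '[[0,[0,-0.1,0],0],[0,[0,-0.15,0],0]]'|grep -E "pos|force: \["
```

```text
position: [0.5218, 0.1076, 0.1063]
force: [-0.5, 5.8, 1.4]
```

```bash
python3 -m crank '[[0,[0,-0.1,0],0],[0,[0,-0.1,0],0]]'|grep -E "pos|force: \["
```

```text
position: [0.5218, 0.1075, 0.1063]
force: [-0.2, 8.2, -0.8]
```

The window is against its stop at y=0.1075, where the force rose from 2 to 8 N. I'll back off, rise, and cross over to behind the latch.

```bash
python3 -m crank '[[0,[0,0.5,0],0],[0,[0,1.5,0],0],[0,[0,2,2],0],[0,[0,2,6],0],[0,[0,2,10],0],[0,[0,2,14],0],[0,[0,2,18],0],[0,[0,1,20],0],[0,[0,-2,20.5],0],[0,[0,-6,20.5],0],[0,[0,-10,20.5],0],[0,[0.2,-14,20.5],0],[0,[0.4,-18,20.5],0],[0,[0.5,-22,20.5],0],[0,[0.5,-26,20.5],0],[0,[0.5,-29,20.5],0],[0,[0.5,-31,20.5],0],[0,[0.5,-32,20.5],0],[0,[0.5,-32,20.5],0]]'; python3 - <<'E'
from h import *
a=arm.capture("side")[85:245,180:310,::-1]; b=arm.capture("top")[125:215,180:360,::-1]
a=cv2.resize(a,(390,480),interpolation=cv2.INTER_CUBIC);b=cv2.resize(b,(400,200),interpolation=cv2.INTER_CUBIC)
o=np.zeros((480,790,3),np.uint8);o[:,:390]=a;o[:200,390:]=b
cv2.imwrite("pics/c.png",o)
E
```

```text
time_s: 9.35
position: [0.5267, -0.2142, 0.3111]
ee_rot: [[0.037, -0.999, -0.001], [-0.999, -0.037, 0.0], [-0.0, 0.001, -1.0]]
force: [-0.8, -0.2, -0.8]
opening: -0.0
grip_force: 0.0
```

View pics/c.png

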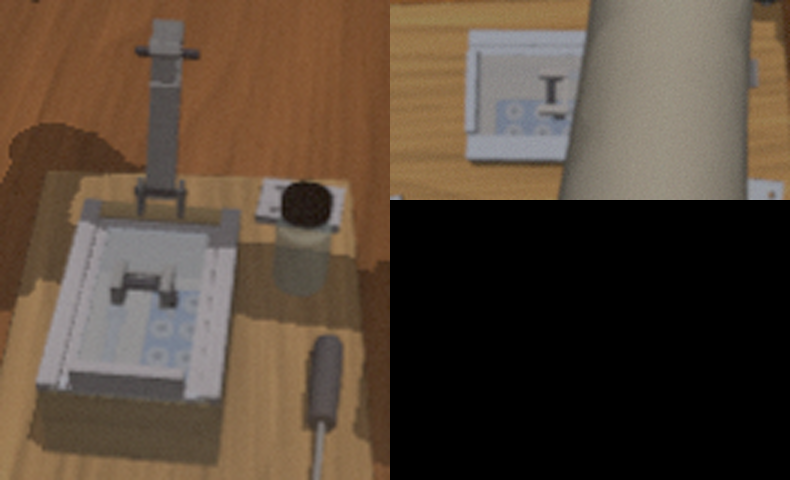

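The side picture shows the window shut (rib at (125,378), flush with the box's end) and the latch undisturbed, leaning back with its end at (168,25). I'll lower the shut fingers behind the bar and push +y.

```bash
python3 -m crank '[[0,[0,0,-2],0],[0,[0,0,-5],0],[0,[0,0,-8],0],[0,[0,0,-9.6],0],[0,[0,0,-10.1],0],[0,[0,0.5,-10.1],0],[0,[0,1.2,-10.1],0],[0,[0,2,-10.1],0],[0,[0,2.8,-10.1],0],[0,[0,3.5,-10.1],0],[0,[0,4.2,-10.1],0],[0,[0,5,-10.1],0]]'|grep -E "pos|force: \["
```

```text
position: [0.527, -0.1641, 0.2108]
force: [-0.0, -2.2, 1.6]
```

```bash
python3 -m crank '[[0,[0,0.8,0],0],[0,[0,1.6,0],0],[0,[0,2.4,0],0],[0,[0,3.2,0],0],[0,[0,4,0],0],[0,[0,4.8,0],0],[0,[0,5.6,0],0]]'|grep -E "pos|force: \["
```

```text
position: [0.5297, -0.1084, 0.2153]
force: [1.3, -1.2, 8.6]
```

```bash
python3 - <<'E'
from h import *
s=arm.observe();print(s["position"],s["force"],s["ft_torque"],s["joints"],s["qd"])
a=arm.capture("side")[40:200,150:350,::-1]; w=arm.capture("wrist")[:,:,::-1]
a=cv2.resize(a,(400,320),interpolation=cv2.INTER_CUBIC)
o=np.zeros((320,800,3),np.uint8);o[:,:400]=a;o[:300,400:]=cv2.resize(w,(400,300))
cv2.imwrite("pics/d.png",o)
s=arm.observe();print(s["position"],s["force"])
E
```

```text
[ 0.5297045  -0.10836945  0.21528373] [ 1.32940029 -1.21942482  8.57173209] [-0.3358727  -0.44404986 -0.09101455] [  5.71940695  14.27126753 -13.34771407   0.17895194 -61.79501784
  -3.62348617] [ 7.39282702  0.48160448 -4.26248149 -2.10282156  2.20712662 -7.15082046]
[ 0.52895151 -0.10753042  0.21355459] [-1.32212491 -0.34614971  1.48686093]
```

View pics/d.png

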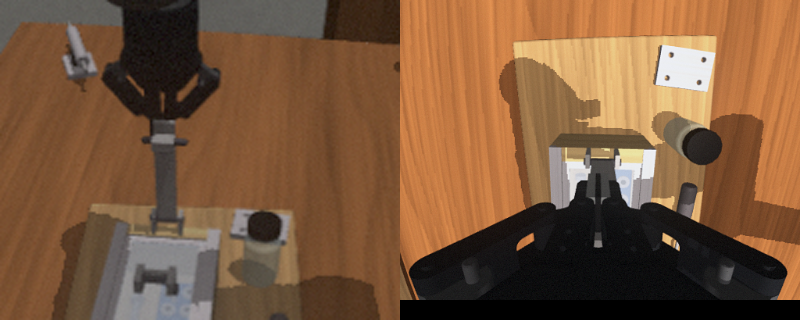

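The picture shows the latch upright (end at (162,125)) with the fingers behind it, and the force spike has gone. I'll raise the tip slightly so that less finger overlaps the bar, then continue past upright.

```bash
python3 -m crank '[[0,[0,-0.3,0],0],[0,[0,-0.3,0.6],0],[0,[0,-0.2,1.2],0],[0,[0,0.2,1.2],0],[0,[0,0.8,1.2],0],[0,[0,1.4,1.2],0],[0,[0,2,1.2],0]]'|grep -E "pos|force: \["
```

```text
position: [0.5264, -0.0877, 0.2219]
force: [1.3, -1.4, -1.2]
```

```bash
python3 -m crank '[[0,[0,0.6,0],0],[0,[0,1.2,0],0],[0,[0,1.8,0],0],[0,[0,2.4,0],0],[0,[0,3,0],0],[0,[0,3.6,0],0],[0,[0,4.2,0],0]]'|grep -E "pos|force: \["
```

```text
position: [0.5268, -0.0457, 0.2224]
force: [-0.5, -0.7, 0.5]
```

```bash
python3 -m crank '[[0,[0,0.6,0],0],[0,[0,1.2,0],0],[0,[0,1.7,0],0],[0,[0,2.1,-0.2],0],[0,[0,2.6,-0.5],0],[0,[0,3,-0.8],0],[0,[0,3.5,-1.2],0],[0,[0,4,-1.6],0],[0,[0,4.4,-1.9],0]]'|grep -E "pos|force: \["
```

```text
position: [0.5267, -0.0018, 0.2029]
force: [0.3, -0.2, -0.4]
```

```bash
python3 -m crank '[[0,[0,0.5,-0.4],0],[0,[0,1,-0.8],0],[0,[0,1.4,-1.2],0],[0,[0,1.7,-1.6],0],[0,[0,2,-2],0],[0,[0,2.3,-2.4],0]]'|grep -E "pos|force: \["
```

```text
position: [0.5268, 0.021, 0.179]
force: [0.2, -0.3, 0.6]
```

```bash
python3 - <<'E'
from h import *
a=arm.capture("side")[60:240,150:330,::-1]
cv2.imwrite("pics/e.png",cv2.resize(a,(590,590),interpolation=cv2.INTER_CUBIC))
E
```

```text
(no output)
```

View pics/e.png

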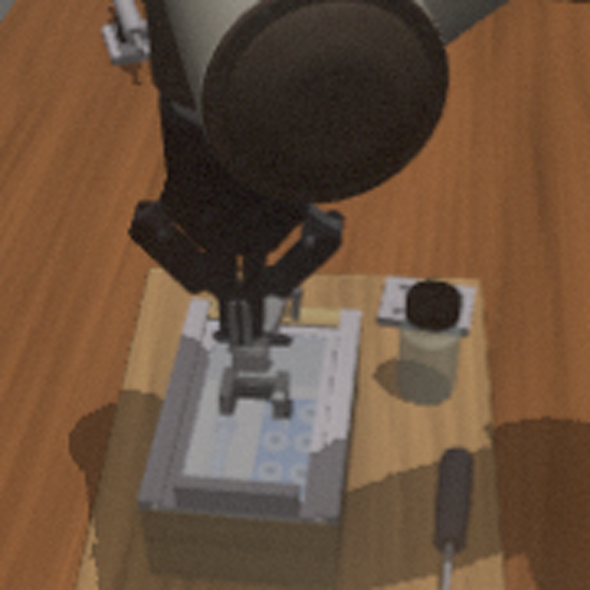

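The bar is following: its tab is just below the fingertips at about (250,355), above the keeper at (255,390). Now I'll press down slowly.

```bash
python3 -m crank '[[0,[0,0.3,-0.3],0],[0,[0,0.6,-0.6],0],[0,[0,0.8,-0.9],0],[0,[0,1,-1.2],0]]'|grep -E "pos|force: \["
```

```text
position: [0.5268, 0.031, 0.1671]
force: [0.4, -0.3, 1.3]
```

```bash
python3 -m crank '[[0,[0,0.1,-0.2],0],[0,[0,0.2,-0.4],0],[0,[0,0.2,-0.5],0]]'|grep -E "pos|force: \["
```

```text
position: [0.5268, 0.033, 0.1622]
force: [0.1, 0.9, 0.5]
```

```bash
python3 -m crank '[[0,[0,0.1,-0.2],0],[0,[0,0.1,-0.4],0],[0,[0,0.1,-0.5],0]]'|grep -E "pos|force: \["
```

```text
position: [0.5268, 0.0339, 0.1572]
force: [-0.2, 0.1, 0.4]
```

```bash
python3 -m crank '[[0,[0,0,-0.1],0],[0,[0,0,-0.2],0],[0,[0,0,-0.3],0]]'|grep -E "pos|force: \["
```

```text
position: [0.5268, 0.0338, 0.1543]
force: [0.3, -0.0, 0.8]
```

```bash
python3 -m crank '[[0,[0,0,-0.1],0],[0,[0,0,-0.2],0],[0,[0,0,-0.3],0]]'|grep -E "pos|force: \["
```

```text
position: [0.5269, 0.0339, 0.1517]
force: [-2.0, 1.3, 4.6]
```

```bash
python3 -m crank '[[0,[0,0,-0.1],0],[0,[0,0,-0.2],0],[0,[0,0,-0.3],0]]'|grep -E "pos|force: \["
```

```text
position: [0.527, 0.0343, 0.1489]
force: [-1.6, 2.6, 3.9]
```

The tooth met the roller at z≈0.152, so home should be at about z=0.137.

```bash
python3 -m crank '[[0,[0,0,-0.1],0],[0,[0,0,-0.2],0],[0,[0,0,-0.3],0]]'|grep -E "pos|force: \["
```

```text
position: [0.527, 0.0338, 0.1451]
force: [0.0, 1.3, 1.6]
```

```bash
python3 -m crank '[[0,[0,0,-0.1],0],[0,[0,0,-0.2],0],[0,[0,0,-0.3],0]]'|grep -E "pos|force: \["
```

```text
position: [0.5262, 0.0335, 0.1417]
force: [-0.2, 0.6, 0.6]
```

```bash
python3 -m crank '[[0,[0,0,-0.1],0],[0,[0,0,-0.2],0],[0,[0,0,-0.3],0]]'|grep -E "pos|force: \["
```

```text
position: [0.5267, 0.0338, 0.1392]
force: [0.1, -0.7, -0.8]
```

```bash
python3 -m crank '[[0,[0,0,-0.1],0],[0,[0,0,-0.2],0]]'|grep -E "pos|force: \["
```

```text
position: [0.5268, 0.0338, 0.1375]
force: [-1.8, 0.0, 4.7]
```

```bash
python3 -m crank '[[0,[0,0,-0.1],0],[0,[0,0,-0.15],0]]'|grep -E "pos|force: \["
```

```text
position: [0.527, 0.0338, 0.1373]
force: [-3.6, 1.6, 9.1]
```

```bash
python3 -m crank '[[0,[0,0,-0.05],0],[0,[0,0,-0.1],0],[0,[0,0,-0.1],0]]'|grep -E "pos|force: \["
```

```text
position: [0.527, 0.0339, 0.1371]
force: [-4.6, 0.7, 12.5]
```

Hard stop: 12.5 N with no travel. I'll lift off, clear out and look.

```bash
python3 -m crank '[[0,[0,0,0.3],0],[0,[0,0,1],0],[0,[0,0,3],0],[0,[0,0,6],0],[0,[0,0,10],0],[0,[0,0,14],0],[0,[0,-4,16],0],[0,[0,-8,16],0],[0,[0,-12,16],0],[0,[0,-16,16],0],[0,[0,-20,16],0],[0,[0,-23,16],0],[0,[0,-24,16],0],[0,[0,-24,16],0]]'|grep -E "time|pos|force: \["; python3 - <<'E'
from h import *
a=arm.capture("side")[120:240,180:310,::-1]
cv2.imwrite("pics/f.png",cv2.resize(a,(640,590),interpolation=cv2.INTER_CUBIC))
E
```

```text
time_s: 21.72
position: [0.5266, -0.2063, 0.2945]
force: [-0.6, -0.6, 0.6]
```

View pics/f.png

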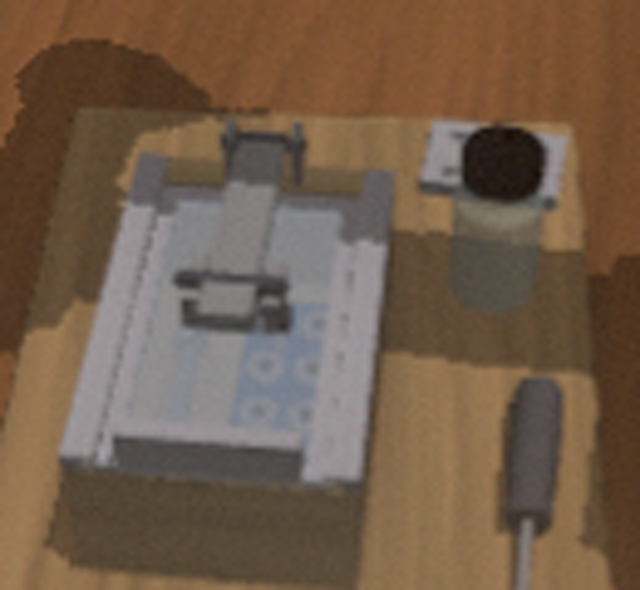

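The picture shows the window shut with its rib at (205,450), flush with the rail ends. The latch is level in the keeper with its tab at (225,295) and its pin on the keeper, and the jar, screwdriver and riser are in place.

```bash
python3 -c "
from workcell import arm;print(arm.hand_in())"
```

```text
the job is handed in; nothing more can be done
None
```

The window is shut against its stop and the latch is pressed down under the roller to a hard stop (12.5 N, no further travel); I handed the job in at about 22 s, with no verdict returned and the jar, screwdriver and riser pads untouched.

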